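# Load the tube carrier into the bench mixer and cover it

### The arm

A 6-joint arm with a two-finger parallel gripper is mounted at the origin on the work surface. World frame = base frame: x ahead of the robot, y to its left, z up, the work surface at z = 0. Lengths are in m, angles in rad, forces in N, time in s.
With the tool pointing down it reaches from about 0.35 to 0.85 m from the base axis. Payload 8.1 kg.
Tool frame: the origin (TCP) lies on the centre line of the jaws, within the pads' length; the fingertips stand 17 mm ahead of it and the grasp point (between the pads) lies 2 mm behind it; z points along the fingers, y is the line along which they close (so a half turn about z gives the same grasp; the last joint's range is limited). The gripper opens to 93 mm and grips with 3 to 60 N. Pads are 15 mm wide; open, the fingers measure 128 mm over their backs; the gripper's body (75 mm by 188 mm) begins 65 mm behind the grasp point.
Start: joints at [-1.217, 0.13, 1.488, -0, 1.523, -0.085], TCP at [0.255, -0.543, 0.236] pointing down, gripper open.
Joint ranges: [-2.96, 2.96], [-0.89, 2.26], [0.02, 2.5], [-1.34, 4.48], [0, 2.73], [-2.66, 2.66]. Speed limits (rad/s): [2.39, 2.39, 2.79, 3.14, 3.14, 3.14].

### API

Orientations are given as a rotation vector (axis times angle).
In Python, from plant import status, eyes, robot gives the robot as it stands. The module is installed in compiled form; this text tells all that it offers.
- The arm moves only by the tool servo_tool, never from a script. Its argument "plan" is text: rows parted by semicolons, each of 4 numbers parted by spaces: the shift along the tool's x, y, z in m, then the turn about the tool's z in degrees. A call has 1 to 12 rows; each row is the pose to reach, as a shift and turn from the pose commanded when the call began, along the tool's axes at that moment; what a row does not reach only later rows make up. A row lasts 1/12 s, in which the tool goes at most 41.7 mm and 7.16 degrees, less where a joint would pass 70% of its speed; a pose out of reach is approached as far as the arm can. A call with a gripper value outside its range is refused whole. "grip" is the closure, from -1 (fully open) to 1 (shut), set as the call begins (left out, the last holds). The fingers move at their own pace and stop on an object; "grip_force" is the grip in N (left out, the last holds). Time passes only in rows, so rows that repeat a pose let the fingers close. It gives the time, the measured TCP pose, the force, the opening and the grip force at its end, in the units of the state.
- status.read_state(): the state, without advancing time (a new reading comes with each control period).
- eyes.read_camera(name): name is "scene" or "top" or "wrist"; returns a dict with "image" (480x640x3 uint8, blue, green, red), "fovy" (degrees; the focal length in pixels is half the picture's height over the tangent of half this angle, whatever the lens; pixels are square), "cx", "cy" (the principal point, pixels), "k1" (the pictures are not rectified: a ray, as slopes to the right and down, at radius r is drawn at 1 + k1 r^2 times it, then the intrinsics apply), "world_from_camera" (4x4, takes a point from camera to world coordinates); the wrist camera has in their place "hand_eye" (4x4, takes a point from camera to tool coordinates, whose origin is the TCP and whose axes are the flange's). Camera axes: x right, y down, z forward; pixel columns grow to the right and rows downward; lengths in m; the calibration is good to about 2 mm. A picture is of the moment at which its call begins: read the wrist's pose just before it. There is no depth.
- robot.close_job(): hands the job in; it is judged then, once.
The state is a dict: "t": time; "q": joint angles; "dq": joint speeds; "joint_torque": joint torques, N m; "tool_pos": TCP position; "orientation": TCP orientation; "force": force on the tool from outside, world axes, zero at the start; "wrist_torque": the same for the moment, N m; "opening": finger opening in m; "gripper_force": force on a finger pad.
Only numpy, scipy, OpenCV 4.12 (cv2) and the standard library are available. Lean on these libraries where they do the work, as an engineer would, in place of code of your own. Each camera call takes 0.05 s, during which the arm holds its last target. There are 200 camera calls.

### The job

Draw the tube carrier out from under the riser shelf (the one with the narrow nose and the lifting bar, not the plain rack) and fit it into the bench mixer: hook its tongue under the steel lip, then turn its tail down past the roller catch until it lies fully home. Then put the grey cover on the mixer so that it sits flat all round, and leave the other things on the bench where they stand.

Things in the scene. Friction and masses are not known exactly. Their poses are not given: they have to be found in the camera images.
- mixer: Bench mixer, fixed: white box 270 (its x) x 175 x 72 mm high, grey front panel at its -x face. Origin: centre of its underside, z up. A stepped recess in its top: flat floor 45 mm up; main part mixer x -15 to +111 mm, 109 mm wide; pocket x -62 to -15 mm, 55 mm wide, between solid cheeks level with the mixer's top. A grey rim 6 mm thick round the recess rises to 80 mm.
- pocket (a point): On the recess floor at the foot of the pocket's end wall (mixer x -62 mm), middle line; axes as the mixer's. The steel retaining lip reaches 12 mm out from this wall (towards mixer +x) over the whole pocket width; underside 14 mm above the floor, top 21 mm. The opposite end wall of the recess is 173 mm away along mixer +x.
- catch (a joint): Spring roller catch in the recess's +x end wall: steel roller 14 mm thick, 30 mm wide, free-turning, axis 14 mm above the floor, standing 6 mm out of the wall. 0 at rest, up to 0.008 m pushed back; spring 5 N + 0.5 N per mm. The tail must be pushed down past it with some 4 to 8 N (the carrier's weight is not enough); the roller then springs back over the tail.
- cover_seat (a point): Middle of where the cover's bottom edge rests: on the mixer's top, 72 mm above the bench, at mixer x +24.5 mm; axes as the mixer's. The rim round the recess, 185 (mixer x) x 121 mm outside, stands 8 mm above it.
- carrier: Tube carrier, white, 0.3 to 0.55 kg, flat under the riser in either bay, nose out to the robot by 57 to 77 mm. Origin on its underside, +x to the tail. Along x: tongue -95 to -73 mm (50 wide, 6 thick, at the underside); nose block to -43 (50 wide, 28 high); main part to +75 (104 wide, base 8 thick, only the base past +65); ten red-capped tubes along both sides, y 28 to 52 mm, 64 high.
- carrier_tip (a point): Lower end edge of the carrier's tongue, middle (carrier x -95, z 0 mm); axes as the carrier's. The carrier's centre of mass is about 100 mm from here along carrier +x.
- carrier_tail (a point): Lower end edge of the carrier's tail, middle (carrier x +75, z 0 mm); axes as the carrier's.
- carrier_bar (a point): Centre of the carrier's lifting bar (carrier x +15, z 58 mm): 54 mm long along carrier x, 12 mm wide, 16 mm high, top at 66 mm, on two posts; 28 mm free to the tubes on each side. Under the riser it cannot be reached.
- cover: Cover: grey hood, 0.2 to 0.4 kg, open below, 201 (its x) x 137 x 52 mm outside, walls and top 4 mm, the same turned half round. Stands on the riser's top, its x along world y within 20 degrees. Origin: centre of its bottom edge. Black bar handle on top: 70 mm along cover x, 14 wide, 66 to 82 mm above the origin. Fits over the mixer's rim with 4 mm play; sits down only when the carrier is home.
- riser: Riser shelf, fixed: white board 220 (its x) x 320 x 18 mm, underside 107 mm, top 125 mm above the bench, on three 12 mm uprights at its ends and middle that leave two bays 142 mm wide, open to the front (-x). Origin: on the bench under its centre; front edge at riser x -110 mm. Fixed equipment up to 300 mm high stands along the back (beyond x 0.80 m) and both sides.
- rack: Bystander in the other bay: plain square-ended white tube rack 150 x 92 x 62 mm, no nose, no bar. Origin: centre of its underside.
- reagent_bottle: Bystander: small brown bottle 36 mm across, 70 mm high, standing in front of the rack. Origin: centre of its underside.
- tape_dispenser: Bystander: black tape dispenser 120 x 56 x 70 mm. Origin: centre of its underside.
- spray_bottle: Bystander: white spray bottle 68 mm across, 200 mm high, between riser and mixer; its nozzle, 174 to 200 mm up, reaches 66 mm from the axis towards its -x. Origin: centre of its underside.
- carton: Bystander: cardboard box 120 x 160 x 90 mm at the right. Origin: centre of its underside.
There are look-alikes about, which are no part of the job. Leave any blue or purple look-alike of the carrier alone.

How it is judged:
On the way, in this order (a step that is already met when the one before it is completed fails the run):
1. the tongue is under the lip with the tail still raised (x of carrier_tip in the frame of pocket between -0.003 and 0.009 m and z of carrier_tip in the frame of pocket between -0.003 and 0.01 m and horizontal distance between carrier_tip and pocket below 0.012 m and z of carrier_tail in the frame of pocket above 0.012 m), for 0.05 s.
2. the carrier is down past the catch, flat and fully home, tongue under the lip (x of carrier_tip in the frame of pocket below 0.006 m and z of each of carrier_tip, carrier_tail in the frame of pocket below 0.004 m and horizontal distance between carrier_tip and pocket below 0.008 m and angle between carrier's own z axis and vertical below 0.03 rad), for 0.2 s.
At the end, for the whole second after the job is handed in: The carrier lies flat and home in the recess (tongue under the lip within 6 mm of the wall, both ends within 4 mm of the floor), and the cover rests level on the mixer's top round the rim (within 8 mm, 3 mm in height), both at rest and released (all of step 2 and horizontal distance between cover and cover_seat below 0.008 m and z of cover in the frame of cover_seat between -0.003 and 0.003 m and angle between cover's own z axis and vertical below 0.025 rad and angle between the x axis of cover and the x axis of mixer, either way round below 0.07 rad and linear speed of each of cover, carrier below 0.01 m/s); the robot touches nothing.
It fails at once if the plain rack, or any other of the named bystanders, is moved more than 40 mm (distance of any of rack, reagent_bottle, tape_dispenser, spray_bottle, carton from where it was at the start of the episode above 0.04 m).
It fails at once if the carrier is tipped over (more than 60 degrees) (angle between carrier's own z axis and vertical above 1.05 rad).
It also fails if it takes over 72 s, if anything falls off the work surface, if the arm or the gripper's body presses on something with over 40 N, if the wrist force passes 120 N, or if a joint passes its speed limit or range.

## Working session

There is one attempt and no reset: what is moved stays moved. The work goes in short steps, Python scripts to look and compute and a tool call to move; the robot and the scene stay as the last step left them, time stands still between calls to the robot, and variables do not carry over. Pictures are saved under pics/ and viewed, at most 10 in all, crops included, and the job is handed in when it is done.

Besides the shell and the picture viewer there is one more tool, called by a JSON object that holds its "fn" and its "kwargs", one argument or row to a line. servo_tool: Moves the arm, as the interface text tells. Its arguments: {"type":"object","properties":{"plan":{"type":"string"},"grip":{"type":"number"},"grip_force":{"type":"number"}},"required":["plan"]}

```bash
mkdir -p pics
cat > h.py <<'E'
import numpy as np, cv2
from scipy.spatial.transform import Rotation as R
from plant import status, eyes, robot
def cam(n):
    s=status.read_state(); c=eyes.read_camera(n)
    if 'hand_eye' in c:
        T=np.eye(4); T[:3,:3]=R.from_rotvec(s['orientation']).as_matrix(); T[:3,3]=s['tool_pos']
        c['T']=T@np.array(c['hand_eye'])
    else: c['T']=np.array(c['world_from_camera'])
    f=240/np.tan(np.radians(c['fovy'])/2)
    c['K']=np.array([[f,0,c['cx']],[0,f,c['cy']],[0,0,1.]])
    return c
def rays(c,px):
    # fixed-point inverse of r -> r(1+k1 r^2)
    d=(np.atleast_2d(px)-[c['cx'],c['cy']])/c['K'][0,0]; u=d.copy()
    for _ in range(30): u=d/(1+c['k1']*(u**2).sum(1,keepdims=True))
    return np.c_[u,np.ones(len(u))]@c['T'][:3,:3].T
def onz(c,px,z):
    r=rays(c,px); o=c['T'][:3,3]
    return o+r*((z-o[2])/r[:,2])[:,None]
def proj(c,P):
    T=np.linalg.inv(c['T']); p=np.atleast_2d(P)@T[:3,:3].T+T[:3,3]
    return cv2.projectPoints(p,np.zeros(3),np.zeros(3),c['K'],np.array([c['k1'],0,0,0.]))[0].reshape(-1,2)
E
python3 - <<'E'
from h import *
import pickle
for n in ('scene','top','wrist'):
    c=cam(n); cv2.imwrite(f'pics/{n}0.png',c['image']); pickle.dump(c,open(f'{n}0.pkl','wb'))
    print(n,c['fovy'],c['k1'],c['T'][:3,3].round(3),c['T'][:3,:3].round(2).tolist())
print(status.read_state())
E
```

```text
scene 44.02164915679593 0.02779603769105629 [ 1.28  -0.537  1.239] [[0.49, 0.69, -0.53], [0.87, -0.38, 0.31], [0.01, -0.62, -0.79]]
top 54.36331261500929 0.036263480660837524 [ 0.266 -0.099  1.278] [[0.01, -0.98, 0.19], [-1.0, -0.01, 0.01], [-0.01, -0.19, -0.98]]
wrist 64.45581490694886 -0.0006860345866828939 [ 0.323 -0.511  0.385] [[0.43, -0.87, -0.25], [-0.91, -0.41, -0.11], [-0.0, 0.27, -0.96]]
{'t': 0.15, 'q': array([-1.21742623e+00,  1.30965236e-01,  1.48902778e+00, -4.06391710e-07,
        1.52302272e+00, -8.53774439e-02]), 'dq': array([ 2.29962652e-04, -2.30410285e-03, -1.63604735e-03, -1.54306227e-03,
       -1.31347868e-05, -2.27048669e-04]), 'joint_torque': array([-1.37106665e-03, -5.60475898e+01, -4.92334843e+01,  7.65685039e-02,
        3.06583964e-02, -8.31633020e-05]), 'tool_pos': array([ 0.25476985, -0.54275945,  0.23484257]), 'orientation': array([-3.06492450e+00, -6.83361628e-01,  2.99133273e-04]), 'force': array([ 0.13489368,  0.30028788, -1.28660986]), 'wrist_torque': array([0.00799623, 0.02562016, 0.0471627 ]), 'gripper_force': 0.0, 'opening': 0.09306645941647676}
```

View pics/top0.png

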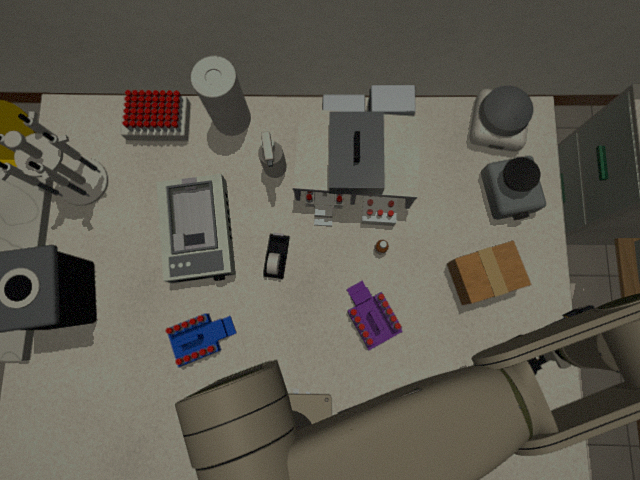

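View pics/scene0.png

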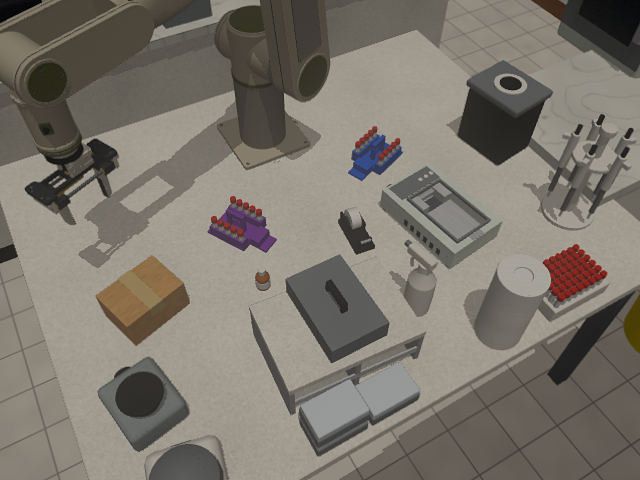

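Run:
```python
import cv2
i=cv2.imread('pics/top0.png'); cv2.imwrite('pics/top0c.png',cv2.resize(i[80:290,150:430],None,fx=2.8,fy=2.8,interpolation=cv2.INTER_CUBIC))
```

```text
(no output)
```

View pics/top0c.png

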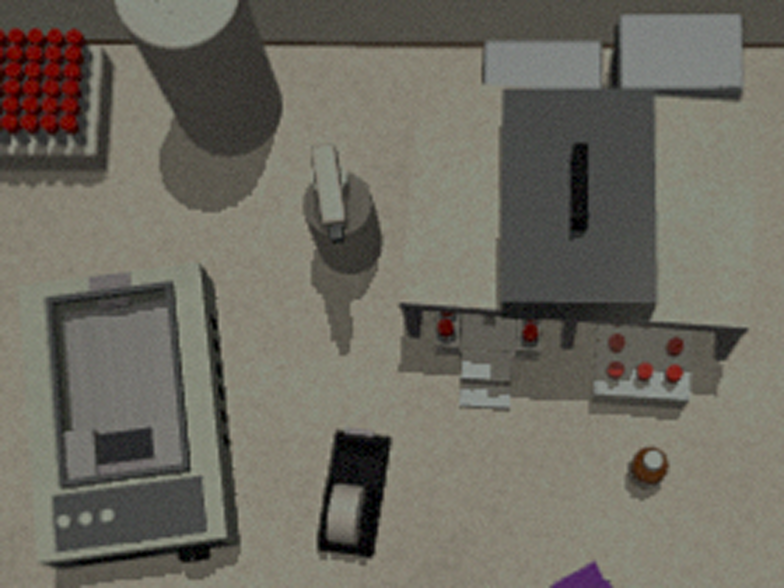

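Run:
```python
from h import *
import pickle
c=pickle.load(open('top0.pkl','rb'))
def p(name,pts,z):
    q=np.array(pts,float)/2.8+[150,80]-.3
    print(name,onz(c,q,z)[:,:2].round(3).tolist())
p('tip',[[460,408],[510,409]],0)
p('block top',[[462,364],[510,366],[461,379],[509,381]],.028)
p('riser front',[[402,304],[745,328]],.125)
p('cover top',[[503,90],[655,92],[500,302],[655,304]],.177)
p('handle',[[580,143],[579,237]],.207)
p('mixer rim',[[47,297],[173,283],[189,472],[62,484]],.08)
p('mixer top',[[22,290],[202,266],[232,543],[42,562]],.072)
p('tape',[[338,432],[390,436],[320,548],[372,556]],.03)
p('bottle',[[650,466]],.06)
p('purple nose',[[555,583],[597,563]],.005)
p('spray noz',[[325,146],[337,238]],.2)
s=status.read_state(); print(R.from_rotvec(s['orientation']).as_matrix().round(4))
w=pickle.load(open('wrist0.pkl','rb')); print(np.array(w['hand_eye']).round(3))
```

```text
tip [[0.559, -0.057], [0.558, -0.107]]
block top [[0.597, -0.059], [0.595, -0.107], [0.582, -0.059], [0.58, -0.106]]
riser front [[0.628, -0.007], [0.607, -0.32]]
cover top [[0.813, -0.098], [0.812, -0.235], [0.614, -0.097], [0.613, -0.232]]
handle [[0.749, -0.165], [0.663, -0.164]]
mixer rim [[0.646, 0.336], [0.661, 0.217], [0.477, 0.191], [0.465, 0.308]]
mixer top [[0.655, 0.363], [0.681, 0.192], [0.412, 0.15], [0.393, 0.324]]
tape [[0.527, 0.06], [0.523, 0.01], [0.413, 0.074], [0.406, 0.024]]
bottle [[0.49, -0.239]]
purple nose [[0.384, -0.152], [0.404, -0.193]]
spray noz [[0.748, 0.058], [0.663, 0.045]]
[[ 9.053e-01  4.248e-01 -5.000e-04]
 [ 4.248e-01 -9.053e-01  1.300e-03]
 [ 1.000e-04 -1.400e-03 -1.000e+00]]
[[ 0.    -0.963 -0.271  0.075]
 [ 1.     0.     0.     0.001]
 [-0.    -0.271  0.963 -0.15 ]
 [ 0.     0.     0.     1.   ]]
```

{"fn": "servo_tool", "kwargs": {
  "plan": "0.02 -0.013 0 2; 0.055 -0.036 0 7; 0.095 -0.062 0 12; 0.135 -0.088 0 18; 0.175 -0.114 0 25; 0.215 -0.14 0 25; 0.25 -0.163 0 25; 0.29 -0.189 0 25; 0.33 -0.215 0 25; 0.37 -0.241 0 25; 0.41 -0.267 0 25; 0.435 -0.284 0 25",
  "grip": -1
}}

```text
t: 1.15
tool_pos: [0.5079, -0.1332, 0.2356]
orientation: [3.142, 0.004, -0.0]
force: [0.4, -0.9, -0.2]
opening: 0.0932
gripper_force: 0.0
```

Run:
```python
from h import *
import pickle
c=cam('wrist'); cv2.imwrite('pics/w1.png',c['image']); pickle.dump(c,open('w1.pkl','wb'))
s=status.read_state(); print(s['t'],s['tool_pos'],R.from_rotvec(s['orientation']).as_matrix().round(4).tolist())
```

```text
1.2 [ 0.51086425 -0.12679858  0.23549133] [[1.0, 0.0067, 0.0021], [0.0067, -1.0, 0.0039], [0.0021, -0.0039, -1.0]]
```

View pics/w1.png

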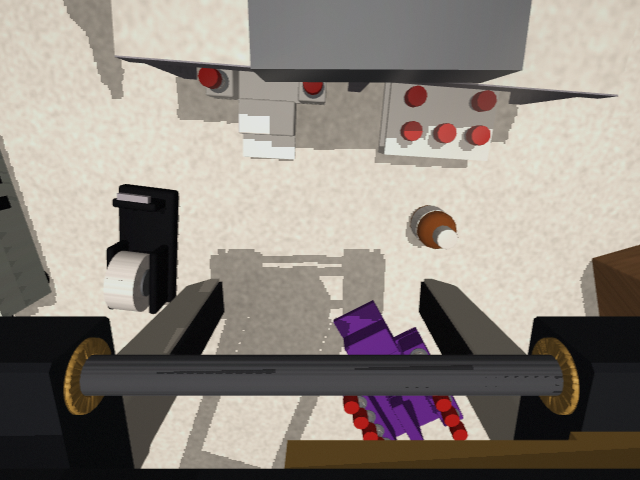

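Run:
```python
from h import *
import pickle
c=pickle.load(open('w1.pkl','rb'))
def p(name,pts,z): print(name,onz(c,pts,z)[:,:2].round(4).tolist())
p('tip',[[243,158],[295,160]],0)
p('tongue top front',[[243,153],[295,155]],.006)
p('block top front',[[239,132],[296,135]],.028)
p('block top rear',[[243,98],[296,100]],.028)
p('riser front top',[[116,57],[617,96]],.125)
p('cover front top',[[248,69],[523,69]],.177)
p('rack front',[[385,155],[466,160]],0)
p('tape',[[120,185],[178,190],[176,312]],.03)
p('purple',[[334,319],[375,301]],.008)
```

```text
tip [[0.5579, -0.0561], [0.5561, -0.1077]]
tongue top front [[0.5631, -0.0575], [0.5613, -0.1081]]
block top front [[0.5828, -0.0593], [0.5804, -0.1108]]
block top rear [[0.6118, -0.0644], [0.6103, -0.1112]]
riser front top [[0.6281, -0.0048], [0.6061, -0.3238]]
cover front top [[0.6138, -0.0965], [0.6142, -0.2355]]
rack front [[0.5613, -0.1969], [0.5566, -0.2777]]
tape [[0.5349, 0.054], [0.5304, 0.0003], [0.4048, 0.0148]]
purple [[0.3859, -0.1482], [0.4074, -0.1922]]
```

{"fn": "servo_tool", "kwargs": {
  "plan": "0.02 -0.009 0.02 2; 0.042 -0.018 0.05 4; 0.042 -0.018 0.085 4; 0.042 -0.018 0.12 4; 0.042 -0.018 0.12 4; 0.042 -0.018 0.12 4; 0.042 -0.018 0.12 4"
}}

```text
t: 1.78
tool_pos: [0.55, -0.1176, 0.1175]
orientation: [3.139, -0.106, 0.002]
force: [0.5, 0.1, 1.6]
opening: 0.0926
gripper_force: 0.0
```

```bash
cat >> h.py <<'E'
def pose():
    s=status.read_state(); M=R.from_rotvec(s['orientation']).as_matrix()
    return np.array(s['tool_pos']),M,np.degrees(np.arctan2(M[1,0],M[0,0])),s
def want(x,y,z,yaw=None):
    p,M,a,s=pose(); d=M.T@(np.array([x,y,z])-p)
    print('t',round(s['t'],2),'pos',p.round(4),'yaw',round(a,2),'F',s['force'].round(1),'open',round(s['opening'],4),'gf',round(s['gripper_force'],1))
    print('shift',d.round(4),'turn',None if yaw is None else round(a-yaw,2))
E
python3 - <<'E'
from h import *
import pickle
want(.570,-.083,.019,-3.5)
c=cam('wrist'); cv2.imwrite('pics/w2.png',c['image']); pickle.dump(c,open('w2.pkl','wb'))
E
```

```text
t 1.78 pos [ 0.55   -0.1176  0.1175] yaw -3.87 F [0.5 0.1 1.6] open 0.0926 gf 0.0
shift [ 0.0175 -0.0359  0.0985] turn -0.37
```

View pics/w2.png

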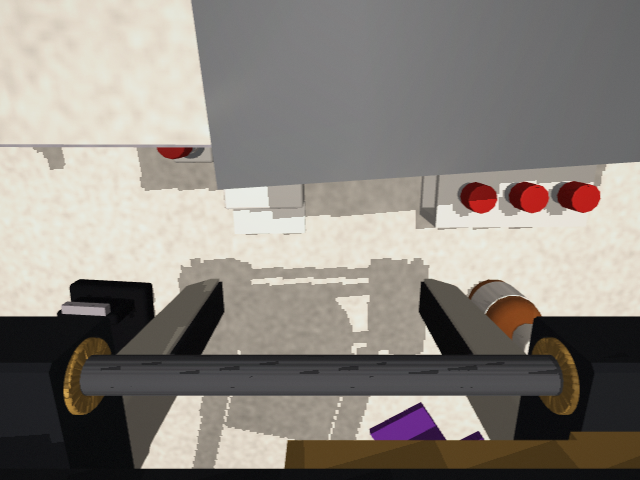

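Run:
```python
from h import *
import pickle
c=pickle.load(open('w2.pkl','rb'))
def p(name,pts,z): print(name,onz(c,pts,z)[:,:2].round(4).tolist())
p('tip',[[233,235],[305,233]],0)
p('block top front',[[227,208],[303,207]],.028)
p('riser',[[0,145],[210,146]],.125)
p('cover',[[217,189],[640,161]],.177)
p('bottle',[[470,285]],.0)
```

```text
tip [[0.5576, -0.0544], [0.5555, -0.1067]]
block top front [[0.5826, -0.06], [0.58, -0.1085]]
riser [[0.6286, -0.0062], [0.6231, -0.0824]]
cover [[0.6139, -0.0974], [0.6137, -0.197]]
bottle [[0.5066, -0.228]]
```

{"fn": "servo_tool", "kwargs": {
  "plan": "0.008 -0.018 0.01 0; 0.018 -0.036 0.03 0; 0.018 -0.036 0.06 0; 0.018 -0.036 0.085 0; 0.018 -0.036 0.096 0; 0.018 -0.036 0.098 0; 0.018 -0.036 0.098 0"
}}

```text
t: 2.42
tool_pos: [0.5706, -0.083, 0.0193]
orientation: [3.139, -0.107, 0.003]
force: [-0.2, 0.1, 0.5]
opening: 0.0928
gripper_force: 0.0
```

{"fn": "servo_tool", "kwargs": {
  "plan": "0 0 0 0; 0 0 0 0; 0 0 0 0; 0 0 0 0; 0 0 0 0; 0 0 0 0; 0 0 0 0; 0 0 0 0",
  "grip": 1,
  "grip_force": 20
}}

```text
t: 3.08
tool_pos: [0.5696, -0.0824, 0.0177]
orientation: [3.14, -0.106, -0.0]
force: [-0.2, 0.1, 1.6]
opening: 0.0492
gripper_force: 20.0
```

{"fn": "servo_tool", "kwargs": {
  "plan": "-0.006 0 0 0; -0.018 0 0 0; -0.034 0 0 0; -0.05 0 0 0; -0.066 0 0 0; -0.082 0 0 0; -0.098 0 0 0; -0.114 0 0 0; -0.126 0 0 0; -0.133 0 0 0; -0.135 0 0 0; -0.135 0 0 0"
}}

```text
t: 4.08
tool_pos: [0.4342, -0.0733, 0.0176]
orientation: [-3.14, 0.106, 0.002]
force: [-4.2, 0.4, 4.8]
opening: 0.0498
gripper_force: 20.0
```

{"fn": "servo_tool", "kwargs": {
  "plan": "0 0 0 0; 0 0 0 0; 0 0 -0.01 0; 0 0 -0.04 0; 0 0 -0.08 0; 0.02 0 -0.11 0; 0.055 0 -0.13 0; 0.085 0 -0.14 0; 0.1 0 -0.14 0; 0.1 0 -0.14 0; 0.1 0 -0.14 0",
  "grip": -0.5
}}

```text
t: 5.0
tool_pos: [0.535, -0.08, 0.1578]
orientation: [-3.14, 0.105, 0.001]
force: [-0.4, 0.5, -0.8]
opening: 0.0697
gripper_force: 0.0
```

Run:
```python
from h import *
import pickle
want(.55,-.08,.06,-3.5)
c=cam('wrist'); cv2.imwrite('pics/w3.png',c['image']); pickle.dump(c,open('w3.pkl','wb'))
t=cam('top'); pickle.dump(t,open('top3.pkl','wb')); cv2.imwrite('pics/top3.png',t['image'])
```

```text
t 5.0 pos [ 0.535  -0.08    0.1578] yaw -3.84 F [-0.4  0.5 -0.8] open 0.0697 gf 0.0
shift [ 0.015  -0.001   0.0978] turn -0.34
```

View pics/w3.png

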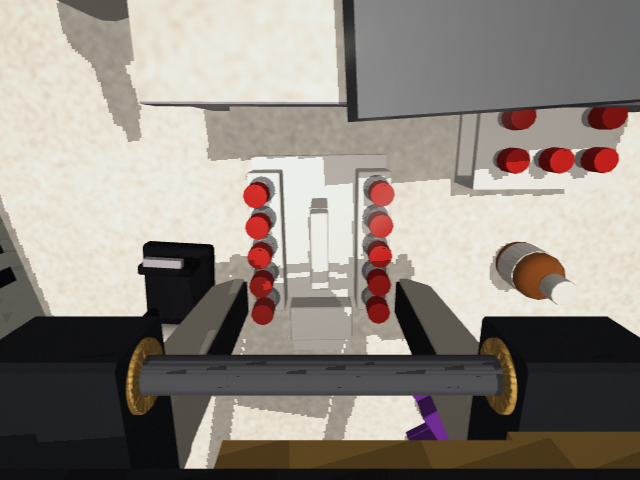

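Run:
```python
from h import *
import pickle
c=pickle.load(open('w3.pkl','rb'))
def p(name,pts,z): print(name,onz(c,pts,z)[:,:2].round(4).tolist())
p('bar top far/near',[[311,209],[327,209],[310.5,288],[328,288]],.066)
p('tail',[[252,156],[386,155]],.008)
p('tube caps L',[[256,194],[262,311]],.064)
p('tube caps R',[[381,192],[378,309]],.064)
p('riser',[[142,103],[345,103]],.125)
p('cover',[[352,121]],.177)
# mixer from top view w/ subpixel-ish edges
t=pickle.load(open('top3.pkl','rb')); g=t['image'][165:290,150:250]
cv2.imwrite('pics/mix3.png',cv2.resize(g,None,fx=5.5,fy=4.6,interpolation=cv2.INTER_CUBIC))
```

```text
bar top far/near [[0.5628, -0.0758], [0.5622, -0.0861], [0.508, -0.0714], [0.5072, -0.0834]]
tail [[0.5958, -0.0312], [0.5897, -0.1342]]
tube caps L [[0.5746, -0.0411], [0.492, -0.036]]
tube caps R [[0.5705, -0.1214], [0.4882, -0.1174]]
riser [[0.6283, -0.0053], [0.6222, -0.0971]]
cover [[0.6132, -0.0958]]
```

{"fn": "servo_tool", "kwargs": {
  "plan": "0.008 -0.001 0 0; 0.018 -0.001 0.01 0; 0.018 -0.001 0.025 0; 0.018 -0.001 0.04 0; 0.018 -0.001 0.055 0; 0.018 -0.001 0.065 0; 0.018 -0.001 0.073 0; 0.018 -0.001 0.08 0; 0.018 -0.001 0.087 0; 0.018 -0.001 0.093 0; 0.018 -0.001 0.098 0; 0.018 -0.001 0.1 0",
  "grip": 0.58
}}

```text
t: 6.1
tool_pos: [0.5525, -0.0803, 0.057]
orientation: [-3.14, 0.106, 0.001]
force: [-0.4, -0.4, 0.4]
opening: 0.0195
gripper_force: 0.0
```

{"fn": "servo_tool", "kwargs": {
  "plan": "0 0 0 0; 0 0 0 0; 0 0 0 0; 0 0 0 0",
  "grip": 1,
  "grip_force": 6
}}

```text
t: 6.43
tool_pos: [0.5528, -0.0804, 0.0578]
orientation: [3.14, -0.106, 0.0]
force: [0.1, -0.3, -2.9]
opening: 0.012
gripper_force: 6.0
```

{"fn": "servo_tool", "kwargs": {
  "plan": "-0.001 0 -0.003 0; -0.003 0 -0.006 0; -0.0045 0 -0.009 0; -0.007 0 -0.013 0; -0.0095 0 -0.017 0; -0.0125 0 -0.021 0; -0.015 0 -0.025 0; -0.018 0 -0.029 0; -0.0215 0 -0.033 0; -0.0215 0 -0.033 0; -0.0215 0 -0.033 0"
}}

```text
t: 7.35
tool_pos: [0.5314, -0.0789, 0.0911]
orientation: [3.14, -0.106, 0.001]
force: [0.6, 0.3, -1.3]
opening: 0.0119
gripper_force: 6.0
```

```bash
cat >> h.py <<'E'
import pickle
def caps(c,box=None):
    im=c['image'].astype(int); b,g,r=im[...,0],im[...,1],im[...,2]
    m=((r>90)&(r>2.2*g)&(r>2.2*b)).astype(np.uint8)
    n,l,st,ce=cv2.connectedComponentsWithStats(cv2.morphologyEx(m,cv2.MORPH_CLOSE,np.ones((3,3))))
    return np.array([[*ce[i],st[i,4]] for i in range(1,n) if st[i,4]>60])
E
python3 - <<'E'
from h import *
print(caps(pickle.load(open('w3.pkl','rb'))).round(0).tolist())
c=cam('wrist'); pickle.dump(c,open('w4.pkl','wb')); cv2.imwrite('pics/w4.png',c['image'])
print(caps(c).round(0).tolist()); want(.53,-.08,.09)
E
```

```text
[[614.0, 117.0, 436.0], [523.0, 118.0, 397.0], [561.0, 160.0, 493.0], [605.0, 160.0, 488.0], [517.0, 161.0, 469.0], [256.0, 195.0, 481.0], [382.0, 194.0, 429.0], [257.0, 226.0, 468.0], [381.0, 226.0, 396.0], [379.0, 254.0, 474.0], [259.0, 256.0, 471.0], [379.0, 285.0, 363.0], [260.0, 286.0, 360.0], [378.0, 313.0, 335.0], [262.0, 314.0, 332.0]]
[[603.0, 102.0, 950.0], [636.0, 157.0, 142.0], [592.0, 163.0, 892.0], [221.0, 284.0, 2048.0], [420.0, 285.0, 2107.0]]
t 7.4 pos [ 0.5316 -0.079   0.091 ] yaw -3.86 F [ 1.5 -0.4 -1.6] open 0.0121 gf 6.0
shift [-0.0015  0.0011  0.001 ] turn None
```

View pics/w4.png

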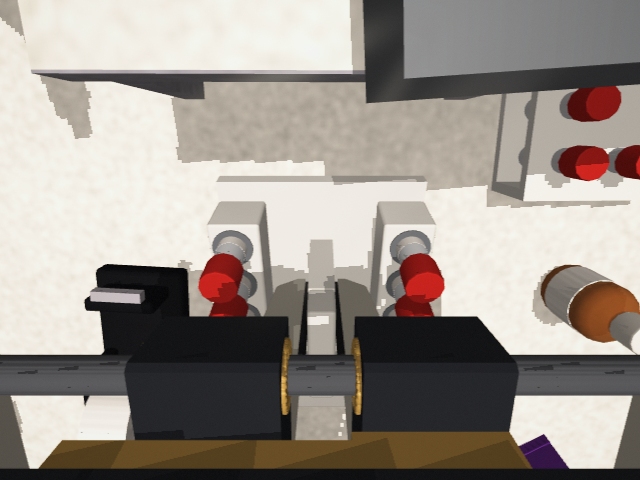

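```bash
cat >> h.py <<'E'
def pair(c,a,b,L):
    r=rays(c,[a,b]); s=L/np.linalg.norm(r[0]-r[1]); return c['T'][:3,3]+r.mean(0)*s
E
python3 - <<'E'
from h import *
c=pickle.load(open('w4.pkl','rb'))
print('tail top',pair(c,[217.5,181.5],[427.5,181.5],.104).round(4))
print('tail bot',pair(c,[219,177],[425,177],.104).round(4))
a=pickle.load(open('w3.pkl','rb'))
print('flat check',pair(a,[251.5,156],[386,155],.104).round(4))
E
```

```text
tail top [ 0.5831 -0.0835  0.0519]
tail bot [ 0.5849 -0.0834  0.0477]
flat check [ 0.5927 -0.0825  0.007 ]
```

{"fn": "servo_tool", "kwargs": {
  "plan": "0 0 0 0; 0 0 0 0; 0 0 -0.006 0; 0 0 -0.018 0; 0 0 -0.036 0; 0 0 -0.058 0; -0.003 -0.012 -0.08 0; -0.008 -0.03 -0.105 -1; -0.014 -0.052 -0.13 -2; -0.02 -0.075 -0.155 -3.2; -0.026 -0.1 -0.175 -4.4; -0.033 -0.125 -0.19 -5.5",
  "grip_force": 35
}}

```text
t: 8.4
tool_pos: [0.5069, 0.049, 0.2841]
orientation: [3.141, 0.046, 0.005]
force: [0.8, 0.7, -3.0]
opening: 0.0117
gripper_force: 35.0
```

{"fn": "servo_tool", "kwargs": {
  "plan": "-0.004 -0.028 -0.005 -1; -0.011 -0.055 -0.008 -2; -0.018 -0.082 -0.008 -3; -0.024 -0.108 -0.008 -4; -0.03 -0.132 -0.008 -5; -0.034 -0.152 -0.008 -6; -0.037 -0.167 -0.008 -6.5; -0.039 -0.176 -0.008 -6.9; -0.04 -0.18 -0.008 -6.9; -0.04 -0.18 -0.008 -6.9; -0.04 -0.18 -0.008 -6.9; -0.04 -0.18 -0.008 -6.9"
}}

```text
t: 9.4
tool_pos: [0.4619, 0.226, 0.2887]
orientation: [3.133, 0.232, 0.0]
force: [0.0, -0.3, -3.6]
opening: 0.0119
gripper_force: 35.0
```

Run:
```python
from h import *
want(.47,.235,.29,8.5)
c=cam('wrist'); pickle.dump(c,open('w5.pkl','wb')); cv2.imwrite('pics/w5.png',c['image'])
```

```text
t 9.4 pos [0.4619 0.226  0.2887] yaw 8.48 F [ 0.  -0.3 -3.6] open 0.0119 gf 35.0
shift [ 0.0093 -0.0077 -0.0013] turn -0.02
```

View pics/w5.png

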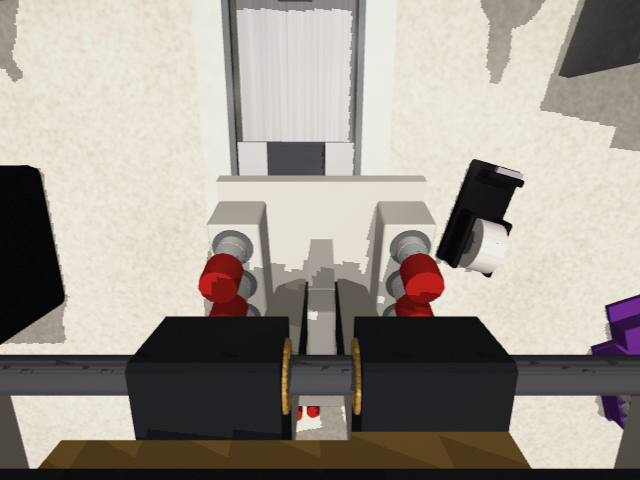

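Run:
```python
from h import *
c=pickle.load(open('w5.pkl','rb')); g=cv2.cvtColor(c['image'],cv2.COLOR_BGR2GRAY).astype(float)
for r in (30,80,120): print(r,[f"{i}:{int(v)}" for i,v in zip(range(196,396,2),g[r-3:r+4,196:396:2].mean(0))if i<250 or i>344])
print('row160',g[157:164,230:366:2].mean(0).astype(int).tolist())
for x in (250,300,340): print(x,g[130:160,x-3:x+4].mean(1).astype(int).tolist(), g[0:16,x-3:x+4].mean(1).astype(int).tolist())
```

```text
30 ['196:232', '198:231', '200:232', '202:232', '204:232', '206:232', '208:232', '210:232', '212:232', '214:232', '216:232', '218:232', '220:232', '222:189', '224:129', '226:130', '228:125', '230:41', '232:87', '234:91', '236:94', '238:205', '240:203', '242:203', '244:205', '246:205', '248:211', '346:220', '348:216', '350:197', '352:147', '354:131', '356:102', '358:115', '360:147', '362:147', '364:154', '366:233', '368:234', '370:234', '372:234', '374:233', '376:234', '378:233', '380:234', '382:234', '384:234', '386:234', '388:234', '390:234', '392:234', '394:234']
80 ['196:227', '198:233', '200:233', '202:233', '204:233', '206:234', '208:233', '210:233', '212:233', '214:233', '216:233', '218:233', '220:233', '222:234', '224:230', '226:137', '228:137', '230:138', '232:92', '234:91', '236:106', '238:108', '240:183', '242:205', '244:205', '246:205', '248:206', '346:218', '348:221', '350:170', '352:133', '354:95', '356:83', '358:141', '360:141', '362:141', '364:229', '366:236', '368:236', '370:236', '372:236', '374:236', '376:236', '378:236', '380:236', '382:236', '384:235', '386:235', 
[... 922 characters left out ...]
6, 234, 233]
250 [205, 205, 205, 205, 205, 205, 205, 205, 204, 204, 204, 152, 188, 216, 217, 216, 216, 216, 217, 216, 216, 216, 215, 216, 215, 215, 215, 215, 214, 215] [133, 132, 133, 133, 133, 133, 134, 134, 141, 209, 211, 210, 210, 210, 211, 211]
300 [218, 218, 218, 218, 218, 218, 218, 217, 217, 217, 217, 184, 79, 78, 74, 72, 72, 74, 74, 74, 73, 74, 75, 74, 74, 75, 75, 73, 75, 73] [67, 96, 135, 136, 137, 137, 137, 137, 137, 137, 137, 200, 216, 217, 217, 217]
340 [216, 216, 216, 216, 215, 215, 215, 215, 215, 215, 214, 185, 163, 219, 219, 219, 219, 219, 219, 219, 219, 218, 218, 218, 218, 217, 217, 217, 217, 217] [137, 137, 137, 137, 137, 137, 137, 137, 137, 179, 218, 219, 219, 219, 219, 219]
```

Run:
```python
from h import *
c=pickle.load(open('w5.pkl','rb'))
for r,lo,li,ri,ro in ((30,222.2,229,358.5,365.2),(80,225.2,231.2,357,363.2),(120,227.2,233.2,355.2,362)):
    P=onz(c,[[lo,r],[li,r],[ri,r],[ro,r]],.08)[:,:2]
    print(r,'w',np.linalg.norm(P[3]-P[0]).round(4),np.linalg.norm(P[2]-P[1]).round(4),'mid',((P[0]+P[3])/2).round(4),((P[1]+P[2])/2).round(4))
print('cheek',onz(c,[[250,141.5],[340,141.5]],.072)[:,:2].round(4))
print('far',onz(c,[[250,8.5],[340,9]],.045)[:,:2].round(4))
print('pocket edges',onz(c,[[266.8,160],[325,160]],.072)[:,:2].round(4))
print('tail',pair(c,[217.5,181.5],[427.5,181.5],.104).round(4),pair(c,[219,177],[425,177],.104).round(4))
```

```text
30 w 0.1213 0.1098 mid [0.6153 0.2717] [0.6153 0.2717]
80 w 0.1209 0.1102 mid [0.5762 0.2662] [0.5762 0.2663]
120 w 0.1213 0.1098 mid [0.5431 0.2615] [0.543  0.2619]
cheek [[0.5181 0.3008]
 [0.5305 0.2177]]
far [[0.6347 0.3171]
 [0.6465 0.2353]]
pocket edges [[0.5035 0.2834]
 [0.5116 0.229 ]]
tail [0.5133 0.2324 0.2495] [0.5149 0.2329 0.2452]
```

{"fn": "servo_tool", "kwargs": {
  "plan": "0.006 -0.001 0 0; 0.02 -0.003 0 0.4; 0.042 -0.007 0.005 0.4; 0.066 -0.011 0.015 0.4; 0.09 -0.014 0.03 0.4; 0.112 -0.018 0.05 0.4; 0.13 -0.021 0.07 0.4; 0.14 -0.023 0.085 0.4; 0.145 -0.0232 0.095 0.4; 0.145 -0.0232 0.0987 0.4; 0.145 -0.0232 0.0987 0.4; 0.145 -0.0232 0.0987 0.4"
}}

```text
t: 10.45
tool_pos: [0.6015, 0.2711, 0.1908]
orientation: [-3.134, -0.223, -0.001]
force: [-0.2, -0.3, -2.6]
opening: 0.0119
gripper_force: 35.0
```

```bash
cat >> h.py <<'E'
U=np.array([.99,.1411]); V=np.array([-.1411,.99])
def mix(u,v): return u*U+v*V
E
python3 - <<'E'
from h import *
x,y=mix(.634,.1827); want(x,y,.139,8.1)
c=cam('wrist'); pickle.dump(c,open('w6.pkl','wb')); cv2.imwrite('pics/w6.png',c['image'])
g=cv2.cvtColor(c['image'],cv2.COLOR_BGR2GRAY).astype(float)
for r in (60,120): print(r,[f"{i}:{int(v)}" for i,v in zip(range(150,500,3),g[r-2:r+3,150:500:3].mean(0)) if i<260 or i>390])
for x in (290,350): print(x,g[0:200:3,x-2:x+3].mean(1).astype(int).tolist())
E
```

```text
t 10.45 pos [0.6015 0.2711 0.1908] yaw 8.13 F [-0.2 -0.3 -2.6] open 0.0119 gf 35.0
shift [0.0002 0.0008 0.0518] turn 0.03
60 ['150:208', '153:211', '156:212', '159:210', '162:212', '165:212', '168:212', '171:215', '174:212', '177:214', '180:214', '183:209', '186:206', '189:212', '192:215', '195:217', '198:215', '201:208', '204:205', '207:213', '210:216', '213:212', '216:214', '219:215', '222:213', '225:215', '228:214', '231:218', '234:218', '237:215', '240:215', '243:218', '246:217', '249:214', '252:215', '255:215', '258:212', '393:216', '396:217', '399:215', '402:217', '405:217', '408:212', '411:210', '414:213', '417:218', '420:217', '423:212', '426:207', '429:213', '432:217', '435:219', '438:214', '441:206', '444:213', '447:215', '450:216', '453:215', '456:213', '459:213', '462:214', '465:219', '468:213', '471:210', '474:213', '477:215', '480:213', '483:211', '486:217', '489:215', '492:214', '495:219', '498:220']
120 ['150:214', '153:217', '156:217', '159:216', '162:216', '165:212', '168:205', '171:210', '174:211', '177:207', '180:204', '183:203', '186:208', '189:209', '192:214', '
[... 616 characters left out ...]
495:215', '498:211']
290 [211, 212, 214, 217, 215, 214, 212, 207, 204, 208, 215, 214, 210, 215, 213, 213, 215, 217, 216, 215, 213, 210, 213, 214, 214, 215, 214, 215, 220, 220, 216, 216, 214, 215, 218, 212, 209, 219, 218, 219, 219, 214, 211, 216, 219, 216, 169, 226, 226, 226, 222, 226, 226, 225, 226, 125, 122, 122, 121, 148, 147, 212, 212, 212, 211, 212, 212]
350 [205, 211, 212, 211, 214, 214, 212, 215, 215, 218, 220, 218, 217, 215, 212, 214, 216, 219, 221, 220, 217, 220, 220, 216, 214, 221, 221, 216, 214, 214, 212, 210, 214, 214, 215, 214, 215, 219, 215, 214, 216, 216, 215, 212, 215, 217, 176, 202, 198, 204, 204, 203, 200, 199, 203, 111, 133, 132, 132, 153, 154, 211, 212, 211, 211, 211, 212]
```

Run:
```python
from h import *
c=pickle.load(open('w6.pkl','rb')); g=cv2.cvtColor(c['image'],cv2.COLOR_BGR2GRAY).astype(float)
for x in (290,350): print(g[134:184,x-2:x+3].mean(1).astype(int).tolist())
for n,r,z,m in (('back',139,.072,.135),('rim',164.5,.08,.117)):
    P=onz(c,[[290,r],[350,r]],z)[:,:2]; print(n,(P@U).round(4),'origin u',((P@U)-m).round(4))
```

```text
[217, 216, 216, 140, 169, 227, 226, 226, 225, 223, 226, 225, 224, 226, 226, 226, 222, 226, 226, 226, 226, 226, 226, 226, 226, 225, 226, 226, 226, 226, 225, 125, 86, 121, 122, 122, 122, 122, 121, 121, 121, 137, 148, 148, 148, 149, 147, 167, 212, 212]
[216, 217, 216, 143, 176, 226, 202, 202, 200, 200, 198, 199, 203, 204, 196, 205, 204, 192, 203, 203, 202, 201, 200, 199, 199, 199, 200, 201, 203, 204, 225, 111, 118, 134, 133, 133, 132, 132, 132, 131, 132, 144, 153, 153, 154, 152, 154, 169, 211, 211]
back [0.7045 0.7045] origin u [0.5695 0.5695]
rim [0.688 0.688] origin u [0.571 0.571]
```

{"fn": "servo_tool", "kwargs": {
  "plan": "0 0.001 0.005 0; 0 0.001 0.015 0; 0 0.001 0.025 0; 0 0.001 0.034 0; 0 0.001 0.041 0; 0 0.001 0.046 0; 0 0.001 0.049 0; 0 0.001 0.05 0; 0 0.001 0.05 0"
}}

```text
t: 11.25
tool_pos: [0.6017, 0.2703, 0.1397]
orientation: [3.134, 0.223, -0.0]
force: [0.1, -0.6, -3.3]
opening: 0.0115
gripper_force: 35.0
```

{"fn": "servo_tool", "kwargs": {
  "plan": "0 0 0.001 0; 0 0 0.002 0; -0.002 0 0.002 0; -0.004 0 0.002 0; -0.006 0 0.002 0; -0.008 0 0.002 0; -0.01 0 0.002 0; -0.0115 0 0.002 0; -0.012 0 0.002 0; -0.012 0 0.002 0"
}}

```text
t: 12.08
tool_pos: [0.5897, 0.2686, 0.138]
orientation: [3.134, 0.223, -0.0]
force: [0.0, -0.8, -4.1]
opening: 0.0116
gripper_force: 35.0
```

Run:
```python
from h import *
x,y=mix(.622,.1827); want(x,y,.1375,8.1)
c=cam('wrist'); pickle.dump(c,open('w7.pkl','wb')); cv2.imwrite('pics/w7.png',c['image'])
g=cv2.cvtColor(c['image'],cv2.COLOR_BGR2GRAY).astype(float)
print(g[100:200,290:300].mean(1).astype(int).tolist())
print(g[179:182,195:240].mean(0).astype(int).tolist(),g[179:182,410:450].mean(0).astype(int).tolist())
```

```text
t 12.08 pos [0.5897 0.2686 0.138 ] yaw 8.14 F [ 0.  -0.8 -4.1] open 0.0116 gf 35.0
shift [0.0003 0.     0.0005] turn 0.04
[217, 218, 218, 219, 220, 220, 221, 221, 221, 222, 221, 221, 219, 218, 218, 216, 216, 228, 223, 196, 195, 193, 192, 191, 191, 193, 197, 200, 201, 202, 201, 200, 198, 197, 197, 197, 197, 197, 196, 193, 192, 192, 192, 192, 192, 193, 193, 194, 195, 219, 227, 93, 125, 124, 125, 124, 124, 124, 124, 124, 124, 123, 123, 119, 112, 111, 110, 110, 108, 107, 103, 129, 129, 130, 162, 187, 149, 149, 149, 149, 149, 167, 213, 213, 213, 213, 213, 213, 213, 213, 213, 213, 213, 213, 213, 213, 213, 213, 213, 213]
[226, 226, 226, 225, 226, 226, 226, 226, 226, 226, 226, 227, 226, 226, 193, 117, 116, 116, 116, 115, 124, 141, 152, 155, 156, 155, 154, 155, 155, 154, 155, 155, 155, 155, 156, 155, 154, 155, 155, 155, 155, 155, 155, 155, 155] [162, 162, 162, 162, 162, 162, 162, 162, 162, 162, 163, 163, 163, 162, 163, 160, 151, 138, 133, 132, 131, 131, 158, 204, 223, 222, 224, 223, 223, 224, 224, 224, 224, 224, 224, 224, 224, 224, 224, 224]
```

{"fn": "servo_tool", "kwargs": {
  "plan": "-0.0008 0 0 0; -0.0015 0 0 0; -0.0015 0 0 0; 0.0005 0 0.003 0; 0.0025 0 0.0055 0; 0.005 0 0.0085 0; 0.007 0 0.0115 0; 0.0095 0 0.0145 0; 0.012 0 0.0185 0; 0.012 0 0.0185 0",
  "grip_force": 7
}}

```text
t: 12.97
tool_pos: [0.602, 0.2704, 0.1189]
orientation: [-3.134, -0.223, 0.0]
force: [-0.3, 0.4, -4.0]
opening: 0.0119
gripper_force: 7.0
```

Run:
```python
from h import *
x,y=mix(.622,.1827); want(x,y,.1375,8.1)
c=cam('wrist'); pickle.dump(c,open('w8.pkl','wb')); cv2.imwrite('pics/w8.png',c['image'])
```

```text
t 12.97 pos [0.602  0.2704 0.1189] yaw 8.13 F [-0.3  0.4 -4. ] open 0.0119 gf 7.0
shift [-0.0121  0.     -0.0186] turn 0.03
```

View pics/w8.png

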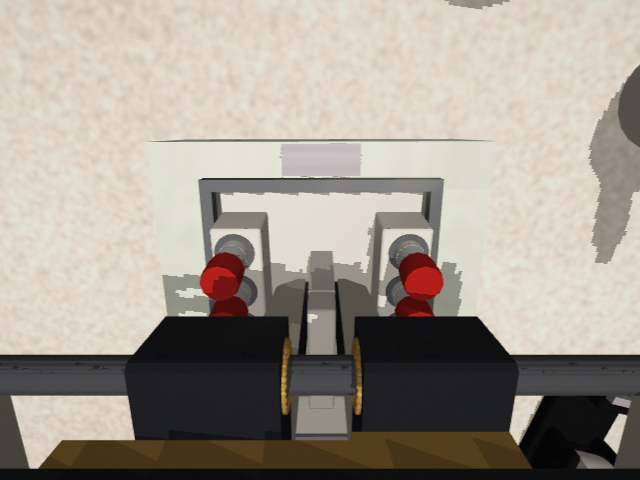

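{"fn": "servo_tool", "kwargs": {
  "plan": "0.001 0 0.002 0; 0.0022 0 0.004 0; 0.0033 0 0.006 0; 0.0043 0 0.008 0; 0.0053 0 0.01 0; 0.0063 0 0.012 0; 0.0073 0 0.0135 0; 0.008 0 0.015 0; 0.008 0 0.0155 0; 0.008 0 0.0155 0"
}}

```text
t: 13.85
tool_pos: [0.6115, 0.2717, 0.1068]
orientation: [-3.133, -0.223, -0.007]
force: [-1.0, -1.9, 8.6]
opening: 0.0119
gripper_force: 7.0
```

Run:
```python
from h import *
x,y=mix(.622,.1827); want(x,y,.1375,8.1)
c=cam('wrist'); pickle.dump(c,open('w9.pkl','wb')); cv2.imwrite('pics/w9.png',c['image'])
def red(c):
    im=c['image'].astype(int); b,g,r=im[...,0],im[...,1],im[...,2]
    m=(r>90)&(r>2.2*g)&(r>2.2*b); 
    out=[]
    for lo,hi in((195,250),(395,450)):
        ys,xs=np.nonzero(m[:320,lo:hi]); out+= [ys.min(),xs.min()+lo,xs.max()+lo]
    return out
for k in (5,7,8,9):
    w=pickle.load(open(f'w{k}.pkl','rb')); g=cv2.cvtColor(w['image'],cv2.COLOR_BGR2GRAY)
    print(k,red(w), g[195:260:2,236:244].mean(1).astype(int).tolist())
```

```text
t 13.85 pos [0.6115 0.2717 0.1068] yaw 8.14 F [-1.  -1.9  8.6] open 0.0119 gf 7.0
shift [-0.0216  0.     -0.0308] turn 0.04
5 [np.int64(253), np.int64(199), np.int64(241), np.int64(253), np.int64(400), np.int64(443)] [225, 225, 225, 176, 157, 158, 159, 159, 159, 159, 160, 160, 161, 162, 162, 229, 226, 225, 183, 113, 103, 111, 133, 141, 142, 145, 143, 141, 129, 128, 123, 110, 92]
7 [np.int64(253), np.int64(199), np.int64(241), np.int64(253), np.int64(402), np.int64(443)] [213, 213, 213, 162, 146, 147, 148, 148, 148, 148, 148, 150, 149, 150, 150, 218, 215, 213, 172, 104, 96, 103, 123, 131, 132, 132, 131, 131, 124, 119, 114, 85, 76]
8 [np.int64(253), np.int64(200), np.int64(238), np.int64(253), np.int64(404), np.int64(442)] [223, 223, 223, 223, 222, 222, 222, 222, 221, 126, 126, 127, 127, 128, 129, 130, 131, 208, 218, 221, 146, 101, 103, 112, 121, 119, 126, 124, 124, 113, 95, 84, 62]
9 [np.int64(293), np.int64(195), np.int64(231), np.int64(284), np.int64(411), np.int64(449)] [223, 224, 224, 47, 64, 115, 115, 115, 115, 114, 115, 222, 222, 222, 222, 222, 221, 221, 221, 221, 220, 125, 125, 127, 126, 127, 127, 128, 128, 128, 128, 213, 219]
```

{"fn": "servo_tool", "kwargs": {
  "plan": "0 0 -0.001 0; 0 0 -0.001 0; 0 0 -0.001 0; 0 0 -0.003 0; 0 0 -0.01 0; 0 0 -0.022 0; 0 0 -0.034 0; 0 0 -0.04 0; 0 0 -0.04 0",
  "grip": 0.58
}}

```text
t: 14.65
tool_pos: [0.6114, 0.2721, 0.1477]
orientation: [-3.132, -0.223, -0.008]
force: [0.3, -0.3, -0.6]
opening: 0.0193
gripper_force: 0.0
```

Run:
```python
from h import *
x,y=mix(.622,.1827); want(x,y,.1375,8.1)
c=cam('wrist'); pickle.dump(c,open('w10.pkl','wb')); cv2.imwrite('pics/w10.png',c['image'])
g=c['image']; cv2.imwrite('pics/w10c.png',g[60:400,120:520])
```

```text
t 14.65 pos [0.6114 0.2721 0.1477] yaw 8.14 F [ 0.3 -0.3 -0.6] open 0.0193 gf 0.0
shift [-0.0217  0.0004  0.01  ] turn 0.04
```

View pics/w10.png

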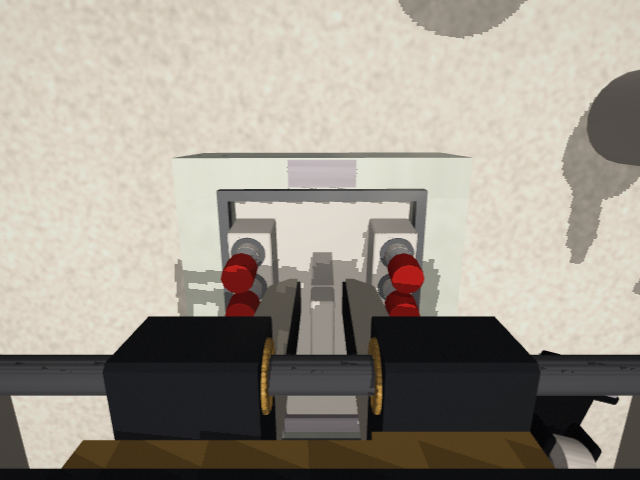

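Run:
```python
from h import *
a=pickle.load(open('w3.pkl','rb')); C=caps(a)
o=np.array([.4235,-.0725]); d=np.array([np.cos(np.radians(-3.5)),np.sin(np.radians(-3.5))])
for l,r in ((5,6),(7,8)):
    P=pair(a,C[l,:2],C[r,:2],.08); print('w3',P.round(4),'from tip',((P[:2]-o)@d).round(4))
b=pickle.load(open('w10.pkl','rb')); print(caps(b).round(1).tolist())
im=b['image'].astype(int); m=(im[...,2]>90)&(im[...,2]>2.2*im[...,1])&(im[...,2]>2.2*im[...,0])
pts=[]
for lo,hi in((200,290),(350,440)):
    ys,xs=np.nonzero(m[245:293,lo:hi]); pts.append([xs.mean()+lo,ys.mean()+245])
P=pair(b,*pts,.08); print(pts,P.round(4),'u',P[:2]@U-.508,'v',P[:2]@V, 'tip->')
# bar top far edge & posts
g=cv2.cvtColor(b['image'],cv2.COLOR_BGR2GRAY); print(g[245:320,318:326].mean(1).astype(int).tolist())
print(g[300:302,295:350].mean(0).astype(int).tolist()); print(g[225:228,210:440:2].mean(0).astype(int).tolist())
print(g[205:245,255:265].mean(1).astype(int).tolist())
```

```text
w3 [ 0.5723 -0.0813  0.0674] from tip 0.149
w3 [ 0.5518 -0.0804  0.0681] from tip 0.1286
[[237.6, 273.9, 943.0], [407.2, 274.6, 933.0], [404.2, 307.2, 430.0], [239.5, 310.1, 294.0]]
[[np.float64(237.6267529665588), np.float64(274.07119741100325)], [np.float64(407.16923076923075), np.float64(274.74285714285713)]] [0.6222 0.2725 0.1293] u 0.14642889810370507 v 0.18202288842536873 tip->
[217, 217, 217, 217, 217, 217, 216, 152, 130, 130, 130, 130, 130, 130, 130, 130, 130, 130, 111, 103, 103, 103, 103, 103, 102, 101, 102, 101, 101, 101, 100, 100, 100, 99, 99, 99, 98, 98, 98, 98, 122, 127, 96, 96, 97, 97, 97, 96, 97, 98, 97, 98, 98, 98, 98, 102, 136, 156, 156, 160, 146, 146, 145, 145, 145, 146, 145, 145, 145, 145, 145, 145, 146, 145, 145]
[20, 19, 19, 19, 19, 47, 109, 145, 145, 146, 145, 145, 146, 145, 139, 124, 128, 146, 151, 144, 131, 128, 143, 143, 132, 113, 113, 113, 112, 112, 113, 112, 112, 113, 113, 112, 112, 107, 98, 118, 146, 146, 145, 146, 146, 147, 119, 52, 9, 10, 10, 9, 9, 42, 73]
[221, 221, 222, 222, 202, 111, 112, 112, 112, 99, 43, 106, 127, 128, 127, 127, 127, 126, 127, 127, 127, 127, 126, 126, 126, 126, 126, 126, 126, 126, 125, 115, 91, 189, 220, 220, 220, 220, 219, 220, 220, 219, 220, 220, 219, 219, 219, 219, 218, 219, 219, 219, 219, 219, 219, 218, 219, 219, 219, 219, 219, 218, 219, 219, 218, 218, 218, 218, 218, 217, 217, 217, 217, 217, 216, 216, 216, 216, 215, 138, 103, 120, 134, 135, 135, 134, 134, 133, 133, 132, 131, 131, 130, 129, 129, 128, 128, 127, 127, 127, 127, 108, 61, 110, 111, 109, 110, 124, 221, 221, 221, 221, 220, 220, 218]
[221, 221, 221, 221, 221, 220, 220, 221, 221, 221, 220, 220, 220, 174, 124, 124, 125, 125, 125, 125, 125, 126, 126, 127, 127, 127, 128, 131, 189, 213, 217, 220, 219, 219, 217, 197, 182, 163, 154, 145]
```

{"fn": "servo_tool", "kwargs": {
  "plan": "0 0 -0.008 0; -0.005 0 -0.008 0; -0.005 0 -0.008 0; -0.005 0 -0.008 0; -0.005 0 -0.003 0; -0.005 0 0.002 0; -0.005 0 0.006 0; -0.005 0 0.009 0; -0.005 0 0.012 0; -0.005 0 0.014 0; -0.005 0 0.016 0; -0.005 0 0.016 0",
  "grip": 1,
  "grip_force": 15
}}

```text
t: 15.7
tool_pos: [0.6043, 0.2706, 0.1283]
orientation: [3.133, 0.223, -0.002]
force: [-4.6, -1.7, 7.9]
opening: 0.0005
gripper_force: 3.5
```

{"fn": "servo_tool", "kwargs": {
  "plan": "0 0 0.001 0; 0 0 0.002 0; 0 0 0.003 0; 0 0 0.003 0; 0 0 0.003 0"
}}

```text
t: 16.12
tool_pos: [0.6044, 0.2706, 0.1283]
orientation: [3.133, 0.223, -0.0]
force: [-13.9, -5.1, 22.9]
opening: 0.0007
gripper_force: 11.6
```

{"fn": "servo_tool", "kwargs": {
  "plan": "0 0 -0.003 0; 0 0 -0.012 0; 0 0 -0.025 0; 0 0 -0.025 0; 0 0 -0.025 0"
}}

```text
t: 16.53
tool_pos: [0.6058, 0.2711, 0.1516]
orientation: [-3.133, -0.223, -0.004]
force: [-0.3, 0.4, 0.9]
opening: 0.0006
gripper_force: 0.0
```

```bash
cat >> h.py <<'E'
def capfar(b,r0=0,r1=480,box=((150,310),(330,500))):
    C=caps(b); pts=[]
    for lo,hi in box:
        k=C[(C[:,0]>lo)&(C[:,0]<hi)]; pts.append(k[k[:,1].argmin(),:2])
    P=pair(b,*pts,.08); print(np.array(pts).round(1).tolist(),P.round(4),'px',(P[:2]@U-.508).round(4),'v',(P[:2]@V).round(4),'tilt deg~',np.degrees((P[2]-.1125)/.149).round(2))
E
python3 - <<'E'
from h import *
want(*mix(.634,.1827),.13,8.1)
c=cam('wrist'); pickle.dump(c,open('w11.pkl','wb')); cv2.imwrite('pics/w11.png',c['image'])
print(caps(c).round(0).tolist()); capfar(c)
E
```

```text
t 16.53 pos [0.6058 0.2711 0.1516] yaw 8.14 F [-0.3  0.4  0.9] open 0.0006 gf 0.0
shift [-0.004   0.0002  0.0216] turn 0.04
[[244.0, 244.0, 652.0], [399.0, 244.0, 656.0], [246.0, 282.0, 583.0], [397.0, 282.0, 602.0], [247.0, 311.0, 224.0], [395.0, 311.0, 223.0]]
[[243.8, 244.5], [399.0, 244.4]] [0.6253 0.2733 0.1134] px 0.1496 v 0.1823 tilt deg~ 0.36
```

{"fn": "servo_tool", "kwargs": {
  "plan": "0 0 -0.02 0; 0 0 -0.055 0; 0 0.01 -0.09 0; 0 0.03 -0.12 1; 0.002 0.06 -0.145 2; 0.004 0.095 -0.158 3; 0.006 0.13 -0.158 4; 0.008 0.165 -0.158 5; 0.01 0.2 -0.158 6; 0.012 0.235 -0.158 7; 0.014 0.27 -0.158 8; 0.016 0.305 -0.158 8",
  "grip": -0.3
}}

```text
t: 17.58
tool_pos: [0.6636, -0.0306, 0.3071]
orientation: [-3.141, -0.002, 0.002]
force: [0.7, 0.4, -0.1]
opening: 0.0604
gripper_force: 0.0
```

Run:
```python
from h import *
want(.69,-.165,.31,0)
```

```text
t 17.58 pos [ 0.6636 -0.0306  0.3071] yaw 0.08 F [ 0.7  0.4 -0.1] open 0.0604 gf 0.0
shift [ 0.0262  0.1344 -0.0029] turn 0.08
```

{"fn": "servo_tool", "kwargs": {
  "plan": "0.005 0.025 0 0; 0.011 0.055 0 0; 0.018 0.09 0 0; 0.023 0.115 0 0; 0.026 0.128 0 0; 0.026 0.13 0 0; 0.026 0.13 0 0; 0.026 0.13 0 0"
}}

```text
t: 18.25
tool_pos: [0.6901, -0.1573, 0.3077]
orientation: [-3.141, -0.005, 0.001]
force: [0.3, -0.2, 0.1]
opening: 0.0607
gripper_force: 0.0
```

Run:
```python
from h import *
want(.706,-.165,.2,0)
c=cam('wrist'); pickle.dump(c,open('w12.pkl','wb')); cv2.imwrite('pics/w12.png',c['image'])
g=cv2.cvtColor(c['image'],cv2.COLOR_BGR2GRAY)
m=(g<45).astype(np.uint8); n,l,st,ce=cv2.connectedComponentsWithStats(m)
print([(st[i].tolist(),ce[i].round(0).tolist()) for i in range(1,n) if st[i,4]>150])
for r in (150,220,280): print(r,g[r-2:r+3,150:520:5].mean(0).astype(int).tolist())
print(g[0:330:5,370:376].mean(1).astype(int).tolist())
# was carrier still home? top view
t=cam('top'); pickle.dump(t,open('top12.pkl','wb')); print(caps(t).round(1).tolist())
```

```text
t 18.25 pos [ 0.6901 -0.1573  0.3077] yaw 0.2 F [ 0.3 -0.2  0.1] open 0.0607 gf 0.0
shift [0.016  0.0078 0.1077] turn 0.2
[([324, 156, 21, 104, 2036], [334.0, 208.0]), ([0, 282, 640, 198, 54599], [291.0, 396.0]), ([369, 362, 97, 3, 192], [422.0, 363.0]), ([322, 412, 69, 28, 775], [356.0, 426.0])]
150 [112, 228, 231, 233, 232, 231, 234, 229, 232, 233, 230, 233, 235, 230, 233, 236, 234, 232, 131, 132, 132, 132, 132, 134, 135, 135, 135, 135, 136, 135, 136, 136, 136, 136, 136, 136, 136, 136, 135, 134, 135, 134, 134, 134, 133, 134, 133, 134, 133, 133, 133, 134, 134, 136, 137, 138, 221, 230, 230, 230, 230, 231, 231, 228, 231, 232, 229, 232, 227, 235, 231, 229, 232, 225]
220 [230, 227, 231, 234, 227, 231, 234, 230, 226, 230, 232, 234, 233, 232, 232, 232, 234, 235, 231, 125, 126, 126, 126, 127, 127, 126, 126, 127, 127, 127, 127, 126, 127, 126, 109, 25, 33, 32, 33, 108, 125, 123, 124, 124, 123, 125, 125, 125, 125, 124, 124, 123, 122, 121, 120, 232, 232, 235, 232, 233, 230, 230, 229, 230, 233, 234, 232, 232, 231, 234, 230, 233, 234, 232]
280 [225, 232, 219, 227, 230, 228, 231, 228, 229, 228, 158, 161, 157, 157, 160, 161, 161, 151, 133, 111, 105, 61, 77, 77, 76, 89, 103, 93, 94, 94, 94, 94, 94, 93, 93, 92, 92, 92, 85, 75, 75, 74, 73, 73, 73, 73, 79, 71, 84, 86, 83, 77, 73, 72, 233, 230, 223, 230, 230, 225, 228, 230, 231, 229, 227, 231, 233, 229, 227, 229, 231, 232, 234, 229]
[74, 75, 74, 74, 76, 80, 82, 80, 230, 230, 233, 231, 140, 140, 140, 139, 139, 139, 138, 140, 139, 139, 139, 138, 137, 137, 136, 135, 135, 134, 134, 133, 132, 131, 130, 131, 129, 129, 128, 128, 126, 126, 125, 124, 124, 124, 122, 122, 122, 121, 119, 120, 75, 75, 74, 74, 73, 73, 73, 73, 72, 72, 72, 75, 75, 161]
[[150.6, 107.6, 1452.0], [170.8, 200.1, 85.0], [204.0, 211.8, 73.0], [187.4, 322.8, 110.0]]
```

Run:
```python
from h import *
c=pickle.load(open('w12.pkl','rb')); g=cv2.cvtColor(c['image'],cv2.COLOR_BGR2GRAY).astype(float)
def edges(a,off): d=np.abs(np.diff(a)); return [(i+off,int(d[i])) for i in np.argsort(-d)[:5]]
L=[];Rr=[]
for r in (80,120,160,200,240):
    p=g[r-1:r+2].mean(0); l=np.abs(np.diff(p[200:280])).argmax()+200.5; q=np.abs(np.diff(p[390:470])).argmax()+390.5
    P=onz(c,[[l,r],[q,r]],.177)[:,:2]; print(r,l,q,P.round(4).tolist(),'mid',P.mean(0).round(4))
for x in (270,290,372,400):
    p=g[:,x-1:x+2].mean(1); a=np.abs(np.diff(p[50:80])).argmax()+50.5; b=np.abs(np.diff(p[240:275])).argmax()+240.5
    P=onz(c,[[x,a],[x,b]],.177)[:,:2]; print(x,a,b,P.round(4).tolist(),P.mean(0).round(4))
for r in (175,200,225,250):
    p=g[r-1:r+2].mean(0); l=np.abs(np.diff(p[310:335])).argmax()+310.5;q=np.abs(np.diff(p[335:356])).argmax()+335.5
    print('h',onz(c,[[l,r],[q,r]],.207)[:,:2].round(4).tolist())
print(onz(c,[[334,157],[334,260]],.207)[:,:2].round(4))
```

```text
80 234.5 434.5 [[0.7994, -0.0979], [0.7999, -0.235]] mid [ 0.7997 -0.1664]
120 236.5 431.5 [[0.7732, -0.0978], [0.7737, -0.2351]] mid [ 0.7735 -0.1664]
160 238.5 428.5 [[0.7455, -0.0977], [0.7461, -0.2352]] mid [ 0.7458 -0.1664]
200 240.5 425.5 [[0.7163, -0.0976], [0.7169, -0.2353]] mid [ 0.7166 -0.1664]
240 243.5 421.5 [[0.6853, -0.0982], [0.6859, -0.2347]] mid [ 0.6856 -0.1664]
270 55.5 260.5 [[0.8149, -0.1227], [0.6688, -0.118]] [ 0.7418 -0.1204]
290 55.5 265.5 [[0.8149, -0.1362], [0.6648, -0.1335]] [ 0.7398 -0.1349]
372 55.5 256.5 [[0.8151, -0.1915], [0.6724, -0.1973]] [ 0.7438 -0.1944]
400 55.5 263.5 [[0.8152, -0.2104], [0.6668, -0.2193]] [ 0.741  -0.2149]
h [[0.7383, -0.1571], [0.7384, -0.1735]]
h [[0.7218, -0.1572], [0.7219, -0.1732]]
h [[0.7047, -0.1593], [0.7048, -0.1735]]
h [[0.687, -0.1594], [0.687, -0.1732]]
[[ 0.7499 -0.1658]
 [ 0.6797 -0.1667]]
```

{"fn": "servo_tool", "kwargs": {
  "plan": "0.01 0.004 0.01 0.2; 0.02 0.008 0.03 0.2; 0.0246 0.009 0.055 0.2; 0.0246 0.009 0.075 0.2; 0.0246 0.009 0.09 0.2; 0.0246 0.009 0.1 0.2; 0.0246 0.009 0.105 0.2; 0.0246 0.009 0.108 0.2; 0.0246 0.009 0.108 0.2; 0.0246 0.009 0.108 0.2"
}}

```text
t: 19.18
tool_pos: [0.7152, -0.1677, 0.2015]
orientation: [3.141, -0.001, 0.003]
force: [-0.8, 0.2, 0.4]
opening: 0.0606
gripper_force: 0.0
```

{"fn": "servo_tool", "kwargs": {
  "plan": "0 0 0 0; 0 0 0 0; 0 0 0 0; 0 0 0 0; 0 0 0 0; 0 0 0 0; 0 0 0 0; 0 0 0 0",
  "grip": 1,
  "grip_force": 40
}}

```text
t: 19.85
tool_pos: [0.7147, -0.1675, 0.1999]
orientation: [-3.141, 0.001, 0.0]
force: [-0.7, 1.2, 0.4]
opening: 0.0137
gripper_force: 40.0
```

{"fn": "servo_tool", "kwargs": {
  "plan": "0 0 -0.004 0; 0 0 -0.015 0; 0 0 -0.035 0; 0 0 -0.06 0; -0.002 -0.005 -0.085 0; -0.006 -0.016 -0.105 0; -0.012 -0.034 -0.118 -0.5; -0.02 -0.056 -0.122 -1; -0.028 -0.08 -0.122 -1.5; -0.037 -0.105 -0.122 -2; -0.046 -0.13 -0.122 -2.5; -0.055 -0.155 -0.122 -3"
}}

```text
t: 20.85
tool_pos: [0.6592, -0.0118, 0.3228]
orientation: [3.14, 0.081, 0.001]
force: [-0.2, -0.5, -4.4]
opening: 0.0138
gripper_force: 40.0
```

{"fn": "servo_tool", "kwargs": {
  "plan": "-0.009 -0.027 0 -0.5; -0.019 -0.055 0 -1; -0.029 -0.083 0 -1.6; -0.039 -0.111 0 -2.2; -0.049 -0.139 0 -2.8; -0.059 -0.167 0 -3.4; -0.068 -0.193 0 -4; -0.076 -0.216 0 -4.5; -0.082 -0.233 0 -5; -0.086 -0.245 0 -5; -0.088 -0.252 0 -5; -0.088 -0.254 0 -5"
}}

```text
t: 21.85
tool_pos: [0.5586, 0.2373, 0.3224]
orientation: [-3.134, -0.219, -0.001]
force: [1.2, -1.1, -3.9]
opening: 0.0138
gripper_force: 40.0
```

Run:
```python
from h import *
want(*mix(.5945,.1822),.147,8.1)
```

```text
t 21.85 pos [0.5586 0.2373 0.3224] yaw 7.99 F [ 1.2 -1.1 -3.9] open 0.0138 gf 40.0
shift [ 0.0079 -0.0261  0.1754] turn -0.11
```

{"fn": "servo_tool", "kwargs": {
  "plan": "0.003 -0.008 0.008 -0.1; 0.006 -0.018 0.025 -0.1; 0.008 -0.026 0.05 -0.1; 0.008 -0.026 0.078 -0.1; 0.008 -0.026 0.103 -0.1; 0.008 -0.026 0.123 -0.1; 0.008 -0.026 0.135 -0.1; 0.008 -0.026 0.14 -0.1; 0.008 -0.026 0.142 -0.1; 0.008 -0.026 0.142 -0.1; 0.008 -0.026 0.142 -0.1"
}}

```text
t: 22.77
tool_pos: [0.5643, 0.2634, 0.1817]
orientation: [-3.133, -0.22, -0.004]
force: [0.8, 0.7, -3.0]
opening: 0.0136
gripper_force: 40.0
```

Run:
```python
from h import *
want(*mix(.5945,.1822),.147,8.1)
c=cam('wrist'); pickle.dump(c,open('w13.pkl','wb')); cv2.imwrite('pics/w13.png',c['image'])
g=cv2.cvtColor(c['image'],cv2.COLOR_BGR2GRAY).astype(float)
z=pose()[0][2]-.075+.052
for r in (100,180,250):
    p=g[r-1:r+2].mean(0); d=np.abs(np.diff(p)); l=d[100:260].argmax()+100.5; q=d[380:560].argmax()+380.5
    P=onz(c,[[l,r],[q,r]],z)[:,:2]; print(r,l,q,'w',np.linalg.norm(P[0]-P[1]).round(4),'mid u,v',(P.mean(0)@U).round(4),(P.mean(0)@V).round(4))
for x in (290,360):
    p=g[:,x-1:x+2].mean(1); print(x,[(i,int(p[i+1]-p[i])) for i in range(0,240) if abs(p[i+1]-p[i])>18])
```

```text
t 22.77 pos [0.5643 0.2634 0.1817] yaw 8.02 F [ 0.8  0.7 -3. ] open 0.0136 gf 40.0
shift [-0.0014 -0.001   0.0347] turn -0.08
100 160.5 481.5 w 0.1374 mid u,v 0.6845 0.1806
180 168.5 473.5 w 0.1379 mid u,v 0.6504 0.1806
250 176.5 465.5 w 0.1374 mid u,v 0.6172 0.1807
290 [(70, -54)]
360 [(70, -68)]
```

{"fn": "servo_tool", "kwargs": {
  "plan": "-0.0014 -0.0014 0.004 0; -0.0014 -0.0014 0.01 0; -0.0014 -0.0014 0.016 0; -0.0014 -0.0014 0.021 0; -0.0014 -0.0014 0.025 0; -0.0014 -0.0014 0.028 0; -0.0014 -0.0014 0.03 0; -0.0014 -0.0014 0.032 0; -0.0014 -0.0014 0.033 0; -0.0014 -0.0014 0.034 0; -0.0014 -0.0014 0.034 0"
}}

```text
t: 23.73
tool_pos: [0.5617, 0.2645, 0.1468]
orientation: [3.134, 0.22, 0.001]
force: [-4.2, -2.0, 3.3]
opening: 0.0138
gripper_force: 40.0
```

{"fn": "servo_tool", "kwargs": {
  "plan": "0 0 0 0; 0 0 0 0; 0 0 0 0; 0 0 0 0; 0 0 0 0; 0 0 -0.01 0; 0 0 -0.03 0; 0 0 -0.06 0; 0 0 -0.09 0; 0 0 -0.11 0; 0 0 -0.115 0; 0 0 -0.115 0",
  "grip": -0.3
}}

```text
t: 24.73
tool_pos: [0.5629, 0.2649, 0.264]
orientation: [-3.132, -0.22, -0.007]
force: [0.3, 0.2, -0.3]
opening: 0.0607
gripper_force: 0.0
```

Run:
```python
from h import *
want(*mix(.5945,.1822),.147,8.1)
c=cam('wrist'); pickle.dump(c,open('w14.pkl','wb')); cv2.imwrite('pics/w14.png',c['image'])
g=cv2.cvtColor(c['image'],cv2.COLOR_BGR2GRAY).astype(float)
for r in (100,130,160,190,220,240):
    d=np.abs(np.diff(g[r-1:r+2].mean(0))); i=np.where(d>25)[0]; i=i[(i>150)&(i<500)]
    print(r,[(int(k),int(d[k])) for k in i])
for x in (270,290,360,380):
    p=g[:,x-1:x+2].mean(1); print(x,[(i,int(p[i+1]-p[i])) for i in range(0,300) if abs(p[i+1]-p[i])>18])
```

```text
t 24.73 pos [0.5629 0.2649 0.264 ] yaw 8.04 F [ 0.3  0.2 -0.3] open 0.0607 gf 0.0
shift [-0.0007  0.0008  0.117 ] turn -0.06
100 [(226, 65), (416, 42), (417, 42)]
130 [(227, 29), (228, 71), (414, 39), (415, 41)]
160 [(229, 40), (230, 59), (412, 33), (413, 45)]
190 [(231, 46), (232, 51), (312, 41), (330, 34), (411, 46)]
220 [(233, 54), (234, 38), (308, 25), (311, 29), (331, 51), (332, 30), (409, 55)]
240 [(234, 38), (235, 68), (310, 37), (331, 47), (332, 25), (407, 48), (408, 52)]
270 [(98, -91), (260, -37), (270, 44), (275, -34)]
290 [(98, -93), (260, -43), (270, 42), (274, -21), (275, -21)]
360 [(98, -94), (251, -36)]
380 [(98, -84), (261, -45)]
```

Run:
```python
from h import *
c=pickle.load(open('w14.pkl','rb'))
for r,l,q in ((100,226.5,417),(130,228.2,415),(160,230,413),(190,232,411.5),(220,233.9,409.5),(240,235.1,408)):
    A=pair(c,[l,r],[q,r],.137); P=onz(c,[[l,r],[q,r]],.124)[:,:2]
    print(r,'z',A[2].round(4),'w',np.linalg.norm(P[0]-P[1]).round(4),'mid v',(P.mean(0)@V).round(4))
P=onz(c,[[270,98.5],[380,98.5]],.124)[:,:2]; print('far u',(P@U).round(4),'-> centre',(P@U-.1005).round(4))
```

```text
100 z 0.1239 w 0.1369 mid v 0.1819
130 z 0.124 w 0.137 mid v 0.182
160 z 0.1239 w 0.137 mid v 0.1821
190 z 0.1243 w 0.1372 mid v 0.1819
220 z 0.1241 w 0.1371 mid v 0.182
240 z 0.1238 w 0.1369 mid v 0.1821
far u [0.6937 0.6936] -> centre [0.5932 0.5931]
```

```bash
python3 -c "
from plant import robot; print(robot.close_job())"
```

```text
the job is handed in; nothing more can be done
None
```

The job was handed in at about 25 s of the 72 s: by my last measurements the carrier is home in the mixer (under half a degree off flat) and the cover sits level around the rim, within about 1.5 mm of centre; no bystander was knowingly touched, and the hand-in returned no verdict.

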